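# Reverse the row of vases into the packing tray

## Task

Move the four glass vases from the pale cooling rack into the dark packing tray, one in the middle of each bay, in reverse order: the vase at the left end of the rack goes into the bay at the right end of the tray, the next one into the bay beside it, and so on. They are glass: set each one down gently and upright, do not tip one over or knock them together, and leave all four standing in the tray.

Things in the scene. Friction and masses are not known exactly. Their poses are not given: they have to be found in the camera images.
- vase_blue: Loose glass bud vase, cobalt-blue, round-bellied with a trumpet lip; 120 mm tall, about 0.2 kg. Origin: centre of its underside; z up its round axis. Foot 44 mm across, belly at most 54 mm, below 55 mm height; straight neck 22 mm across from 70 to 108 mm above the underside (grip here); lip at most 32 mm. Starts upright on the tile of its colour.
- vase_green: Loose glass bud vase, green, egg-bellied with a straight collar lip; 120 mm tall, about 0.2 kg. Origin: centre of its underside; z up its round axis. Foot 44 mm across, belly at most 54 mm, below 55 mm height; straight neck 22 mm across from 70 to 108 mm above the underside (grip here); lip at most 32 mm. Starts upright on the tile of its colour.
- vase_amber: Loose glass bud vase, amber yellow-orange, cone-bodied with a wide trumpet lip; 120 mm tall, about 0.2 kg. Origin: centre of its underside; z up its round axis. Foot 44 mm across, belly at most 54 mm, below 55 mm height; straight neck 22 mm across from 70 to 108 mm above the underside (grip here); lip at most 32 mm. Starts upright on the tile of its colour.
- vase_violet: Loose glass bud vase, violet-purple, barrel-bellied with a bead lip; 120 mm tall, about 0.2 kg. Origin: centre of its underside; z up its round axis. Foot 44 mm across, belly at most 54 mm, below 55 mm height; straight neck 22 mm across from 70 to 108 mm above the underside (grip here); lip at most 32 mm. Starts upright on the tile of its colour.
- tile_blue: Fixed flat square tile, pale blue, 70 x 70 x 6 mm, lying on the cooling rack under the blue vase; it stays there and so shows where on the rack that vase came from. Origin: centre of its underside (its top is 6 mm higher).
- tile_green: Fixed flat square tile, pale green, 70 x 70 x 6 mm, lying on the cooling rack under the green vase; it stays there and so shows where on the rack that vase came from. Origin: centre of its underside (its top is 6 mm higher).
- tile_amber: Fixed flat square tile, pale amber, 70 x 70 x 6 mm, lying on the cooling rack under the amber vase; it stays there and so shows where on the rack that vase came from. Origin: centre of its underside (its top is 6 mm higher).
- tile_violet: Fixed flat square tile, pale violet, 70 x 70 x 6 mm, lying on the cooling rack under the violet vase; it stays there and so shows where on the rack that vase came from. Origin: centre of its underside (its top is 6 mm higher).
- cooling_rack: Fixed pale wooden board, 340 mm long (its y axis, roughly left-right as the robot sees it), 84 mm deep (x), top 24 mm above the table. Origin: centre of its underside, on the table. The tiles lie on it at y = +120, +40, -40, -120 mm, x = 0, colours in changing order. Rack or tray may be the nearer one; low tools lie between them.
- packing_tray: Fixed dark wooden tray, 340 mm long (y, the same way as the rack's y within 0.2 rad), 84 mm deep (x). Origin: centre of its underside, on the table. Four bays 72 x 75 mm centred at y = +120, +40, -40, -120 mm, x = 0, each with a 52 mm cork disc; bay floor 16 mm above the origin. Lips and dividers rise 8 mm above the floor, end cheeks 18 mm.
Things that resemble listed ones, but are neither listed nor needed, are in the scene too. Leave any grey or red look-alike of the vase_amber alone.

How it is judged:
By the outcome, as a careful person would: the job done as asked, in the order asked, and still so for the second after the job is handed in, with the robot touching nothing.
It also fails if it takes over 106 s, if anything falls off the work surface, if the arm or the gripper's body presses on something with over 40 N, if the wrist force passes 120 N, or if a joint passes its speed limit or range.

## Robot

A 6-joint arm with a two-finger parallel gripper is mounted at the origin on the work surface. World frame = base frame: x ahead of the robot, y to its left, z up, the work surface at z = 0. Lengths are in m, angles in rad, forces in N, time in s.
With the tool pointing down it reaches from about 0.25 to 0.775 m from the base axis. Payload 4 kg.
Tool frame: the origin (TCP) lies on the centre line of the jaws, within the pads' length; the fingertips stand 22 mm ahead of it and the grasp point (between the pads) lies 3 mm ahead of it; z points along the fingers, y is the line along which they close (so a half turn about z gives the same grasp; the last joint's range is limited). The gripper opens to 94 mm and grips with 3 to 60 N. Pads are 16 mm wide; open, the fingers measure 119 mm over their backs; the gripper's body (75 mm by 177 mm) begins 78 mm behind the grasp point.
Start: joints at [-0.103, 0.087, 1.371, -0, 1.684, -0.103], TCP at [0.55, -0, 0.228] pointing down, gripper open.
Joint ranges: [-3.1, 3.1], [-0.76, 2.03], [0.27, 2.55], [-1.08, 4.22], [0.17, 2.65], [-2.57, 2.57]. Speed limits (rad/s): [2.79, 2.79, 3.14, 3.14, 3.14, 3.14].

## Interface

Orientations are given as [roll, pitch, yaw] about the fixed x, y, z axes, in that order (R = Rz(yaw) Ry(pitch) Rx(roll)).
In Python, from rig import env, eyes gives the robot as it stands. The module is installed in compiled form; this text tells all that it offers.
- The arm moves only by the tool servo_tool, never from a script. Its argument "plan" is a list of rows, each a list of 7 numbers: the shift along the tool's x, y, z in mm, then the turn, a rotation vector about the tool's x, y, z in degrees, then the closure in counts, from 0 (fully open) to 255 (shut). A call has 1 to 12 rows; each row shifts and turns the commanded pose from where the row before left it, along the tool's axes as they then stand; what a row does not reach is not made up. A row lasts 1/10 s, in which the tool goes at most 50 mm and 8.59 degrees, less where a joint would pass 70% of its speed; a pose out of reach is approached as far as the arm can. A call with a gripper value outside its range is refused whole. The fingers move at their own pace and stop on an object; "grip_force" is the grip in N (left out, the last holds). Time passes only in rows, so rows that do not move let the fingers close. It gives the time, the measured TCP pose, the force, the opening and the grip force at its end, in the units of the state.
- env.get_state(): the state, without advancing time (a new reading comes with each control period).
- eyes.read_camera(name): name is "scene" or "side" or "wrist"; returns a dict with "color" (480x640x3 uint8, red, green, blue), "intrinsics" (3x3 intrinsics, pixels), "camera_from_world" (4x4, takes a point from world to camera coordinates). Camera axes: x right, y up, looking along -z (the intrinsics and any distortion apply to the point x, -y, -z); pixel columns grow to the right and rows downward; lengths in m; the calibration is good to about 2 mm. A picture is of the moment at which its call begins. There is no depth.
- env.close_job(): hands the job in; it is judged then, once.
The state is a dict: "t": time; "joint_positions": joint angles; "joint_vel": joint speeds; "tau": joint torques, N m; "position": TCP position; "tool_rot": TCP orientation; "force": force on the tool from outside, world axes, zero at the start; "wrist_torque": the same for the moment, N m; "width": finger opening in m; "finger_force": force on a finger pad.
Only numpy, scipy, OpenCV 4.12 (cv2) and the standard library are available. Lean on these libraries where they do the work, as an engineer would, in place of code of your own. Each camera call takes 0.05 s, during which the arm holds its last target. There are 200 camera calls.

## Working session

There is one attempt and no reset: what is moved stays moved. The work goes in short steps, Python scripts to look and compute and a tool call to move; the robot and the scene stay as the last step left them, time stands still between calls to the robot, and variables do not carry over. Pictures are saved under pics/ and viewed, at most 14 in all, crops included, and the job is handed in when it is done.

Besides the shell and the picture viewer there is one more tool, called after "Call:" as name(argument=value, ...) on one line, values as JSON. servo_tool: Moves the arm, as the interface text tells. Its arguments: {"type":"object","properties":{"plan":{"type":"array"},"grip_force":{"type":"number"}},"required":["plan"]}

```bash
mkdir -p pics; python3 - <<'E'
from rig import env, eyes
import cv2,numpy as np,pickle
d={}
for n in("scene","side","wrist"):
    r=eyes.read_camera(n);d[n]=r;cv2.imwrite(f"pics/{n}0.png",r["color"][:,:,::-1])
    T=np.array(r["camera_from_world"]);print(n,np.round(np.linalg.inv(T)[:3],3).tolist(),np.round(r["intrinsics"],1).tolist(),[k for k in r])
pickle.dump(d,open("d0.pkl","wb"))
s=env.get_state();print(s)
E
```

```text
scene [[0.105, -0.768, 0.632, 0.951], [0.994, 0.085, -0.062, -0.015], [-0.006, 0.635, 0.772, 0.591]] [[500.0, 0.0, 325.0], [0.0, 500.0, 240.3], [0.0, 0.0, 1.0]] ['color', 'intrinsics', 'camera_from_world']
side [[-0.981, 0.155, -0.115, 0.41], [-0.193, -0.755, 0.627, 0.541], [0.01, 0.637, 0.771, 0.712]] [[576.4, 0.0, 315.4], [0.0, 576.4, 240.6], [0.0, 0.0, 1.0]] ['color', 'intrinsics', 'camera_from_world']
wrist [[1.0, 0.0, 0.002, 0.549], [-0.001, 0.959, 0.284, 0.082], [-0.002, -0.284, 0.959, 0.384]] [[344.1, 0.0, 319.9], [0.0, 344.1, 243.8], [0.0, 0.0, 1.0]] ['color', 'intrinsics', 'camera_from_world']
{'t': 0.15, 'joint_positions': array([-1.03086127e-01,  8.77976728e-02,  1.37188825e+00, -2.12610796e-05,
        1.68359002e+00, -1.03106737e-01]), 'joint_vel': array([-6.25330422e-04, -2.36022884e-03, -4.71645758e-03,  8.58191199e-04,
       -1.04256434e-03, -3.51820287e-05]), 'tau': array([ 1.24418581e-03, -3.40636396e+01, -3.02795255e+01,  7.18983379e-02,
        3.04441026e-02, -1.11468453e-04]), 'position': array([5.49622553e-01, 3.50790851e-05, 2.26575778e-01]), 'tool_rot': array([-3.13991613e+00, -1.52233241e-04,  1.57081443e+00]), 'force': array([0.25086156, 0.24287788, 0.05253422]), 'wrist_torque': array([ 0.00032344, -0.01912462,  0.02169731]), 'finger_force': 0.0, 'width': 0.0940456405517944}
```

View pics/scene0.png

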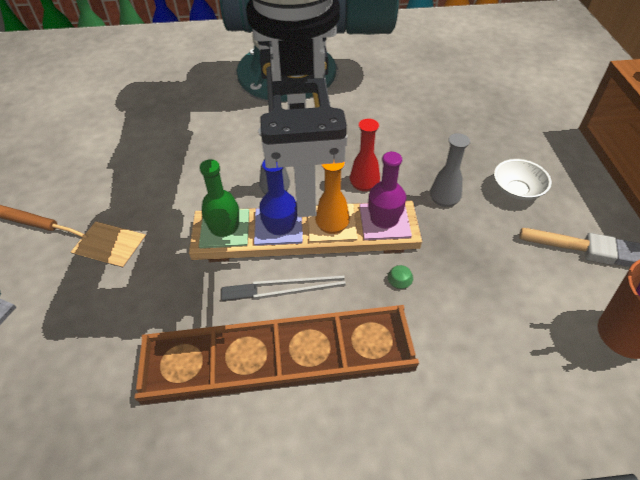

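View pics/side0.png

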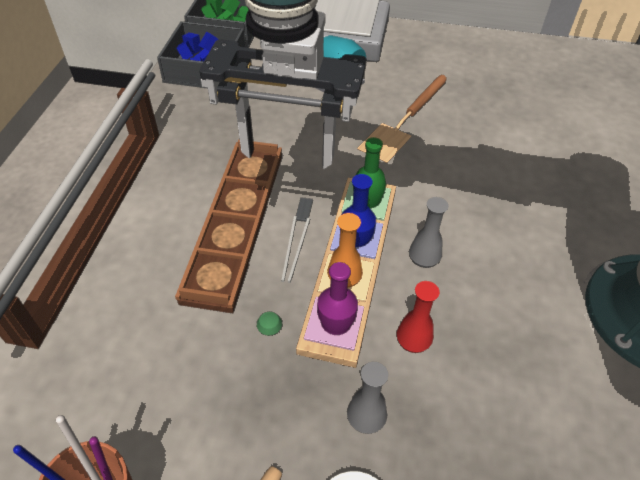

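Scene view: rack with green (213,200), blue (277,205), amber (333,200), violet (388,190) left to right in the picture, i.e. from −y to +y. The tray is farther from the robot, with corks at (182,363), (246,355), (310,348), (372,341). The look-alikes are red (367,155), grey (448,170) and a grey one hidden behind blue. The gripper hides the blue and amber lips, so I'll move aside and measure.

Call:
servo_tool(plan=[[-40, 0, -10, 0, 0, 0, 0], [-40, 0, -10, 0, 0, 0, 0], [-40, 0, -10, 0, 0, 0, 0], [-40, 0, -10, 0, 0, 0, 0], [-40, 0, -10, 0, 0, 0, 0], [-40, 0, -10, 0, 0, 0, 0], [-40, 0, -10, 0, 0, 0, 0], [0, 0, 0, 0, 0, 0, 0], [0, 0, 0, 0, 0, 0, 0]])

```text
t: 1.05
position: [0.5498, -0.2807, 0.2968]
tool_rot: [-3.141, -0.001, 1.569]
force: [-0.7, 0.5, -1.1]
width: 0.0943
finger_force: 0.0
```

```bash
cat >h.py <<'E'
from rig import env, eyes
import cv2,numpy as np,pickle
# HSV ranges (OpenCV hue 0-180)
V={"violet":(140,160,120,40),"amber":(10,20,200,120),"blue":(112,128,170,40),"green":(55,75,160,30)}
def grab(tag,names=("scene","side")):
    d={n:eyes.read_camera(n) for n in names}
    for n in names: cv2.imwrite(f"pics/{n}{tag}.png",d[n]["color"][:,:,::-1])
    return d
def ray(c,uv):
    T=np.linalg.inv(c["camera_from_world"]);K=c["intrinsics"]
    v=np.array([(uv[0]-K[0][2])/K[0][0],-(uv[1]-K[1][2])/K[1][1],-1.])
    v=T[:3,:3]@v;return T[:3,3],v/np.linalg.norm(v)
def plane(c,uv,z):
    o,v=ray(c,uv);return o+v*(z-o[2])/v[2]
def tri(rs):
    A=sum(np.eye(3)-np.outer(v,v) for o,v in rs);b=sum((np.eye(3)-np.outer(v,v))@o for o,v in rs)
    p=np.linalg.solve(A,b);return p,max(np.linalg.norm(np.cross(p-o,v)) for o,v in rs)
def proj(c,p):
    q=(np.array(c["camera_from_world"])@np.append(p,1))[:3];K=c["intrinsics"]
    return np.array([K[0][2]+K[0][0]*q[0]/-q[2],K[1][2]+K[1][1]*-q[1]/-q[2]])
def mask(c,lo,hi):
    return cv2.inRange(cv2.cvtColor(c["color"],cv2.COLOR_RGB2HSV),np.array(lo),np.array(hi))
def blobs(m,amin):
    n,l,s,ce=cv2.connectedComponentsWithStats(m)
    return [(s[i],ce[i],(l==i)) for i in range(1,n) if s[i][4]>=amin]
E
python3 - <<'E'
from h import *
d=grab(1);pickle.dump(d,open("d1.pkl","wb"))
for n in d:
    for k,(a,b,s,v) in V.items():
        print(n,k,[(x[0].tolist(),np.round(x[1]).tolist()) for x in blobs(mask(d[n],(a,s,v),(b,255,255)),300)])
    hsv=cv2.cvtColor(d[n]["color"],cv2.COLOR_RGB2HSV)
    print([hsv[p[1],p[0]].tolist() for p in ([(246,355),(275,360),(182,363)] if n=="scene" else [(242,199),(228,236),(225,215)])])
print(env.get_state()["position"])
E
```

```text
scene violet [([370, 152, 36, 76, 1630], [389.0, 193.0])]
scene amber [([321, 173, 28, 59, 993], [335.0, 208.0])]
scene blue [([153, 0, 25, 22, 339], [163.0, 12.0]), ([190, 0, 26, 20, 376], [201.0, 11.0]), ([263, 191, 33, 28, 570], [281.0, 206.0])]
scene green [([41, 0, 32, 28, 513], [53.0, 16.0]), ([211, 190, 26, 28, 359], [225.0, 204.0])]
[[15, 140, 201], [13, 125, 59], [15, 141, 197]]
side violet [([318, 263, 39, 71, 1888], [337.0, 302.0]), ([89, 437, 23, 43, 343], [100.0, 458.0])]
side amber []
side blue [([177, 32, 55, 32, 1060], [202.0, 48.0]), ([345, 174, 30, 72, 1074], [362.0, 208.0]), ([14, 446, 49, 34, 380], [36.0, 463.0])]
side green []
[[14, 120, 187], [14, 121, 188], [12, 138, 118]]
[ 0.54998525 -0.2789503   0.29688734]
```

View pics/scene1.png

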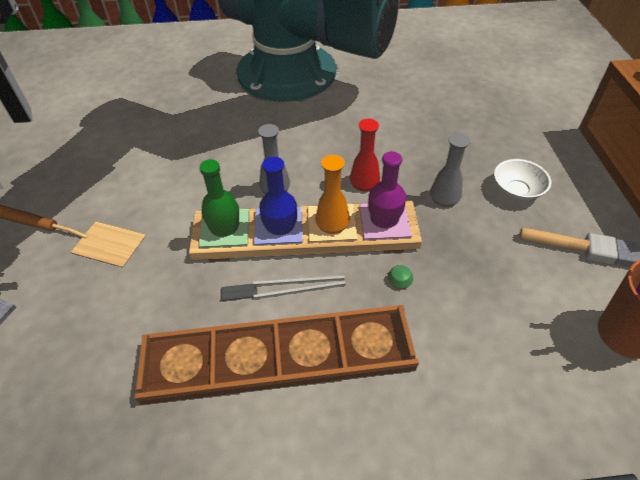

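```bash
cat >>h.py <<'E'
HV={"violet":((135,90,25),(165,255,255)),"amber":((10,185,110),(20,255,255)),"blue":((110,140,25),(130,255,255)),"green":((50,140,20),(80,255,255))}
def lip(c,k,win,r=.015):
    x0,y0,x1,y1=win;m=mask(c,*HV[k]);w=np.zeros_like(m);w[y0:y1,x0:x1]=m[y0:y1,x0:x1]
    b=max(blobs(w,50),key=lambda b:b[0][4])[2]
    top=np.where(b.any(1))[0][0];xs=np.where(b[top:top+2].any(0))[0]
    rows=range(top,top+45);mid=np.array([[np.mean([np.where(b[y])[0][0],np.where(b[y])[0][-1]]),y] for y in rows if b[y].any()])
    a,bb=np.polyfit(mid[:,1],mid[:,0],1)
    uv=(a*top+bb,top);o,v=ray(c,uv);h=v*[1,1,0];h/=np.linalg.norm(h)
    # plane through camera containing the axis line in the picture
    n=np.cross(ray(c,uv)[1],ray(c,(a*(top+40)+bb,top+40))[1])
    return (o-h*r,v),(o,n/np.linalg.norm(n)),(round(uv[0]),top,xs.tolist()[::max(1,len(xs)-1)],int(b.sum()))
def corks(c,win):
    x0,y0,x1,y1=win;m=mask(c,(8,60,140),(22,255,255));w=np.zeros_like(m);w[y0:y1,x0:x1]=m[y0:y1,x0:x1]
    w=cv2.morphologyEx(w,cv2.MORPH_OPEN,np.ones((7,7)))
    return [cv2.fitEllipse(max(cv2.findContours(b[2].astype(np.uint8),0,1)[0],key=len))[0] for b in blobs(w,300)]
E
python3 - <<'E'
from h import *
d=pickle.load(open("d1.pkl","rb"))
W={"green":[(185,150,240,250),(345,130,400,215)],"blue":[(250,145,305,245),(335,165,390,255)],"amber":[(310,145,362,245),(320,205,370,295)],"violet":[(362,140,412,240),(312,255,362,345)]}
for k in V:
    a=lip(d["scene"],k,W[k][0]);b=lip(d["side"],k,W[k][1])
    p,e=tri([a[0],b[0]])
    N=np.array([a[1][1],b[1][1]]);dd=[n@o for o,n in(a[1],b[1])]
    q=lambda z:np.linalg.solve(N[:,:2],np.array(dd)-N[:,2]*z)
    print(k,a[2],b[2],p.round(4),round(e,4),"axis z.15",q(.15).round(4),"z.03",q(.03).round(4))
cs=sorted(corks(d["scene"],(140,310,415,395)));cd=sorted(corks(d["side"],(175,140,285,310)),key=lambda p:-p[1])[::-1]
print(np.round(cs),np.round(cd))
P=[]
for u,w in zip(cs,cd):
    p,e=tri([ray(d["scene"],u),ray(d["side"],w)]);P.append(p);print(p.round(4),round(e,4))
E
```

```text
violet (393, np.int64(151), [387, 396], 1883) (340, np.int64(262), [334, 344], 1952) [0.4571 0.1241 0.1469] 0.0002 axis z.15 [0.4573 0.1238] z.03 [0.457  0.1231]Traceback (most recent call last):
  File "<stdin>", line 5, in <module>
  File "h.py", line 29, in lip
    b=max(blobs(w,50),key=lambda b:b[0][4])[2]
      ~~~^^^^^^^^^^^^^^^^^^^^^^^^^^^^^^^^^^
ValueError: max() iterable argument is empty
```

```bash
sed -i 's/"amber":((10,185,110)/"amber":((8,185,60)/' h.py
cat >m.py <<'E'
from h import *
d=pickle.load(open("d1.pkl","rb"))
hs=cv2.cvtColor(d["side"]["color"],cv2.COLOR_RGB2HSV);print([hs[y,x].tolist() for x,y in((348,225),(346,270),(347,245),(373,148),(368,185))])
W={"green":[(185,150,240,250),(345,130,400,215)],"blue":[(250,145,305,245),(335,165,390,255)],"amber":[(310,145,362,245),(320,205,370,295)],"violet":[(362,140,412,240),(312,255,362,345)]}
cs=sorted(corks(d["scene"],(140,310,415,395)));cd=sorted(corks(d["side"],(175,140,285,310)),key=lambda p:p[1])
print(np.round(cs).tolist(),np.round(cd).tolist())
for u,w in zip(cs,cd):
    p,e=tri([ray(d["scene"],u),ray(d["side"],w)]);print(p.round(4),round(e,4))
for k in V:
    a=lip(d["scene"],k,W[k][0]);b=lip(d["side"],k,W[k][1])
    p,e=tri([a[0],b[0]])
    N=np.array([a[1][1],b[1][1]]);dd=[n@o for o,n in(a[1],b[1])]
    q=lambda z:np.linalg.solve(N[:,:2],np.array(dd)-N[:,2]*z)
    print(k,a[2],b[2],p.round(4),round(e,4),"axis z.15",q(.15).round(4),"z.03",q(.03).round(4))
E
python3 m.py
```

```text
[[15, 181, 233], [155, 166, 140], [14, 182, 185], [62, 154, 124], [118, 205, 157]]
[[180.0, 363.0], [245.0, 355.0], [309.0, 347.0], [371.0, 340.0]] [[252.0, 166.0], [241.0, 199.0], [228.0, 235.0], [214.0, 276.0]]
[ 0.6554 -0.168   0.0154] 0.0003
[ 0.6537 -0.0876  0.0159] 0.0003
[ 0.652  -0.0074  0.0157] 0.0002
[0.6498 0.0724 0.0159] 0.0007
violet (393, np.int64(151), [387, 396], 1883) (340, np.int64(262), [334, 344], 1952) [0.4571 0.1241 0.1469] 0.0002 axis z.15 [0.4573 0.1238] z.03 [0.457  0.1231]Traceback (most recent call last):
  File "m.py", line 10, in <module>
    a=lip(d["scene"],k,W[k][0]);b=lip(d["side"],k,W[k][1])
                                  ~~~^^^^^^^^^^^^^^^^^^^^^
  File "h.py", line 29, in lip
    b=max(blobs(w,50),key=lambda b:b[0][4])[2]
      ~~~^^^^^^^^^^^^^^^^^^^^^^^^^^^^^^^^^^
ValueError: max() iterable argument is empty
```

Corks agree with an 80 mm pitch, z ≈ 16 mm and small residuals. The side view is less saturated, so I'll loosen the masks.

```bash
sed -i 's/"amber":((8,185,60)/"amber":((8,150,60)/; s/"green":((50,140,20)/"green":((50,110,20)/' h.py; python3 m.py | grep -v '^\['
```

```text
violet (393, np.int64(151), [387, 396], 1883) (340, np.int64(262), [334, 344], 1952) [0.4571 0.1241 0.1469] 0.0002 axis z.15 [0.4573 0.1238] z.03 [0.457  0.1231]
amber (332, np.int64(155), [326, 339], 1785) (349, np.int64(213), [343, 353], 1207) [0.4589 0.0441 0.1496] 0.0005 axis z.15 [0.4585 0.0446] z.03 [0.4578 0.0453]
blue (272, np.int64(157), [267, 280], 1525) (361, np.int64(174), [356, 366], 1122) [ 0.4543 -0.0335  0.1491] 0.0002 axis z.15 [ 0.4533 -0.0333] z.03 [ 0.4429 -0.0305]
green (208, np.int64(159), [206, 214], 1789) (372, np.int64(138), [368, 378], 953) [ 0.449  -0.1153  0.1484] 0.0012 axis z.15 [ 0.4484 -0.1157] z.03 [ 0.4334 -0.1165]
```

```bash
python3 - <<'E'
import cv2
im=cv2.imread("pics/scene1.png")[110:260,180:480];cv2.imwrite("pics/crop1.png",cv2.resize(im,None,fx=2.5,fy=2.5,interpolation=2))
E
```

```text
(no output)
```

View pics/crop1.png

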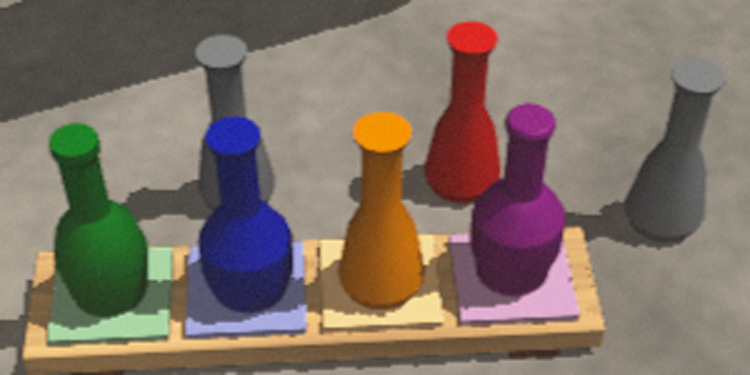

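Call:
servo_tool(plan=[[20, -4, 2, 0, 0, 0, 100], [40, -9, 4, 0, 0, 0, 100], [40, -9, 4, 0, 0, 0, 100], [40, -9, 4, 0, 0, 0, 100], [40, -9, 4, 0, 0, 0, 100], [40, -9, 4, 0, 0, 0, 100], [40, -9, 4, 0, 0, 0, 100], [40, -9, 4, 0, 0, 0, 100], [40, -9, 4, 0, 0, 0, 100], [40, -9, 4, 0, 0, 0, 100], [23, -8, 2, 0, 0, 0, 100], [0, 0, 0, 0, 0, 0, 100]])

```text
t: 2.35
position: [0.4548, 0.1267, 0.2571]
tool_rot: [-3.141, -0.001, 1.578]
force: [0.8, -0.4, 1.1]
width: 0.0572
finger_force: 0.0
```

The crop shows four look-alike silhouettes: amber (332,195) is the only yellow-orange one, standing on the amber tile on the rack. Red (367,155) and greys (270,160), (448,170) stand off the rack and will be left alone.

Call:
servo_tool(plan=[[0, 0, 15, 0, 0, 0, 100], [0, 0, 20, 0, 0, 0, 100], [0, 0, 20, 0, 0, 0, 100], [0, 0, 15, 0, 0, 0, 100], [0, 0, 0, 0, 0, 0, 100], [0, 0, 0, 0, 0, 0, 100], [0, 0, 0, 0, 0, 0, 100]])

```text
t: 3.05
position: [0.4576, 0.1226, 0.1883]
tool_rot: [3.14, -0.0, 1.57]
force: [-0.3, -0.1, 0.1]
width: 0.057
finger_force: 0.0
```

```bash
python3 - <<'E'
from h import *
d=grab(2);pickle.dump(d,open("d2.pkl","wb"));s=env.get_state();print(s["position"],s["tool_rot"],s["joint_positions"])
E
```

```text
[0.45767761 0.12283316 0.18860273] [ 3.13935787e+00 -2.33030197e-04  1.57037333e+00] [ 1.42539128e-01 -7.41738510e-02  1.60992966e+00 -8.77974868e-05
  1.60359166e+00  1.42959404e-01]
```

View pics/side2.png

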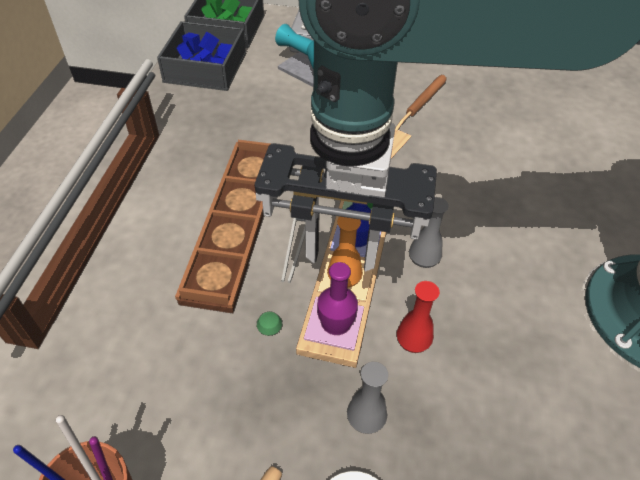

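```bash
python3 - <<'E'
from h import *
d=pickle.load(open("d2.pkl","rb"))
for n in d:
  for dx in(-.0285,0,.0285): print(n,dx,proj(d[n],[.4577+dx,.1228,.1666]).round(),end=' ')
print()
for n,b in(("side",(220,120,460,320)),("scene",(260,60,500,260))):
  x0,y0,x1,y1=b
  cv2.imwrite(f"pics/c2{n}.png",cv2.resize(d[n]["color"][y0:y1,x0:x1,::-1],None,fx=1.6,fy=2.0 if 0 else 1.6))
a=cv2.imread("pics/c2side.png");b=cv2.imread("pics/c2scene.png");cv2.imwrite("pics/c2.png",np.hstack([a,b]))
E
```

```text
scene -0.0285 [388. 133.] scene 0 [392. 147.] scene 0.0285 [397. 162.] side -0.0285 [363. 265.] side 0 [339. 261.] side 0.0285 [316. 257.]
```

View pics/c2.png

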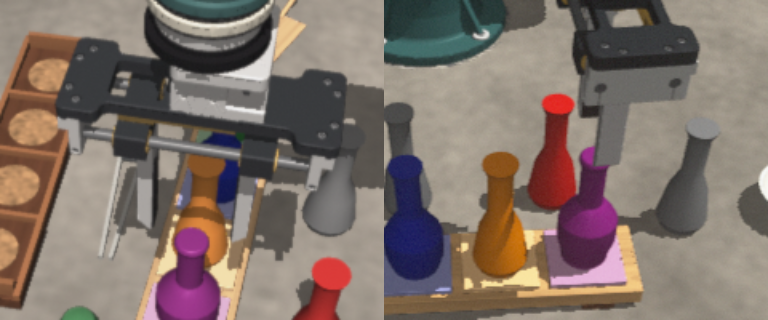

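The crop shows the fingers straddling the violet lip, with tips near side (315,260) and scene (400,162), where the calibration predicts them. Descending and gripping.

Call:
servo_tool(plan=[[1, 0, 10, 0, 0, 0, 100], [0, 0, 15, 0, 0, 0, 100], [0, 0, 15, 0, 0, 0, 100], [0, 0, 15, 0, 0, 0, 100], [0, 0, 10, 0, 0, 0, 100], [0, 0, 0, 0, 0, 0, 100], [0, 0, 0, 0, 0, 0, 190], [0, 0, 0, 0, 0, 0, 220], [0, 0, 0, 0, 0, 0, 220], [0, 0, 0, 0, 0, 0, 220], [0, 0, 0, 0, 0, 0, 220], [0, 0, 0, 0, 0, 0, 220]], grip_force=20)

```text
t: 4.35
position: [0.4576, 0.124, 0.1231]
tool_rot: [3.14, -0.0, 1.571]
force: [1.0, 0.5, 1.8]
width: 0.0256
finger_force: 20.0
```

Call:
servo_tool(plan=[[0, 0, 0, 0, 0, 0, 220], [0, 0, 0, 0, 0, 0, 220], [0, 0, -5, 0, 0, 0, 220], [0, 0, -5, 0, 0, 0, 220], [0, 0, 0, 0, 0, 0, 220], [0, 0, 0, 0, 0, 0, 220], [0, 0, 0, 0, 0, 0, 220]])

```text
t: 5.05
position: [0.4567, 0.124, 0.1321]
tool_rot: [-3.141, 0.0, 1.571]
force: [0.8, -0.0, -3.1]
width: 0.0252
finger_force: 20.0
```

```bash
python3 - <<'E'
from h import *
d=grab(3);s=env.get_state();print(s["position"],s["width"],s["force"],s["finger_force"],s["wrist_torque"])
a=cv2.resize(d["side"]["color"][180:380,260:420],None,fx=2.4,fy=2.4);b=cv2.resize(d["scene"]["color"][80:280,330:490],None,fx=2.4,fy=2.4)
cv2.imwrite("pics/c3.png",np.hstack([a,b])[:,:,::-1])
E
```

```text
[0.45675701 0.12395098 0.13213662] 0.025342466630888398 [ 0.063598    0.54930847 -2.06449304] 19.999819295480847 [0.00486273 0.00796054 0.00309527]
```

View pics/c3.png

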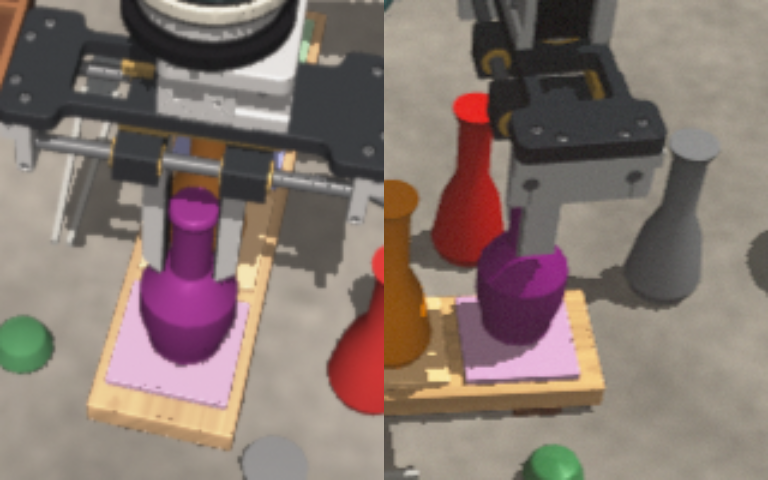

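The crop shows the violet neck held by both pads, lifted ~9 mm upright, with a wrist load of about 2 N that fits 0.2 kg. Lift and carry.

Call:
servo_tool(plan=[[0, 0, -8, 0, 0, 0, 220], [0, 0, -15, 0, 0, 0, 220], [0, 0, -20, 0, 0, 0, 220], [0, 0, -20, 0, 0, 0, 220], [0, 0, -20, 0, 0, 0, 220], [-2, 2, -20, 0, 0, 0, 220], [-6, 4, -12, 0, 0, 0, 220], [-12, 8, -8, 0, 0, 0, 220], [-18, 12, 0, 0, 0, 0, 220], [-24, 16, 0, 0, 0, 0, 220], [-24, 16, 0, 0, 0, 0, 220], [-24, 16, 0, 0, 0, 0, 220]])

```text
t: 6.35
position: [0.5316, 0.0119, 0.2547]
tool_rot: [-3.14, 0.0, 1.57]
force: [1.0, -0.2, -1.9]
width: 0.0254
finger_force: 20.0
```

Call:
servo_tool(plan=[[-24, 16, 0, 0, 0, 0, 220], [-24, 16, 0, 0, 0, 0, 220], [-24, 16, 0, 0, 0, 0, 220], [-24, 16, 0, 0, 0, 0, 220], [-24, 16, 0, 0, 0, 0, 220], [-24, 16, 0, 0, 0, 0, 220], [-18, 12, 0, 0, 0, 0, 220], [-12, 8, 0, 0, 0, 0, 220], [-8, 5, 0, 0, 0, 0, 220], [0, 0, 0, 0, 0, 0, 220], [0, 0, 0, 0, 0, 0, 220], [0, 0, 0, 0, 0, 0, 220]])

```text
t: 7.55
position: [0.6518, -0.1673, 0.2557]
tool_rot: [3.142, -0.0, 1.572]
force: [-0.4, -0.1, -2.6]
width: 0.025
finger_force: 20.0
```

Call:
servo_tool(plan=[[0, 2, 10, 0, 0, 0, 220], [0, 2, 20, 0, 0, 0, 220], [-1, 0, 25, 0, 0, 0, 220], [0, 0, 25, 0, 0, 0, 220], [0, 0, 20, 0, 0, 0, 220], [0, 0, 15, 0, 0, 0, 220], [0, 0, 12, 0, 0, 0, 220], [0, 0, 8, 0, 0, 0, 220], [0, 0, 3, 0, 0, 0, 220], [0, 0, 0, 0, 0, 0, 220], [0, 0, 0, 0, 0, 0, 220], [0, 0, 0, 0, 0, 0, 220]])

```text
t: 8.75
position: [0.6566, -0.1692, 0.1187]
tool_rot: [3.14, 0.001, 1.571]
force: [0.1, -0.2, -2.0]
width: 0.0254
finger_force: 20.0
```

Call:
servo_tool(plan=[[1, -1, 4, 0, 0, 0, 220], [0, 0, 3, 0, 0, 0, 220], [0, 0, 1, 0, 0, 0, 220], [0, 0, 0, 0, 0, 0, 220], [0, 0, 0, 0, 0, 0, 220]])

```text
t: 9.25
position: [0.655, -0.168, 0.1093]
tool_rot: [-3.141, 0.0, 1.571]
force: [0.8, 0.2, -2.3]
width: 0.0255
finger_force: 20.0
```

Call:
servo_tool(plan=[[0, 0, 0.5, 0, 0, 0, 220], [0, 0, 0.5, 0, 0, 0, 220], [0, 0, 0, 0, 0, 0, 220], [0, 0, 0, 0, 0, 0, 220]])

```text
t: 9.65
position: [0.6553, -0.1681, 0.1092]
tool_rot: [3.141, 0.0, 1.571]
force: [-1.3, -0.0, 0.3]
width: 0.0253
finger_force: 20.0
```

Contact felt at TCP z ≈ 0.109, as predicted. Release and rise.

Call:
servo_tool(plan=[[0, 0, 0, 0, 0, 0, 220], [0, 0, 0, 0, 0, 0, 175], [0, 0, 0, 0, 0, 0, 150], [0, 0, 0, 0, 0, 0, 100], [0, 0, 0, 0, 0, 0, 100], [0, 0, -8, 0, 0, 0, 100], [0, 0, -15, 0, 0, 0, 100], [0, 0, -25, 0, 0, 0, 100], [0, 0, -25, 0, 0, 0, 100], [0, 0, -25, 0, 0, 0, 100], [0, 0, -25, 0, 0, 0, 100], [0, 0, 0, 0, 0, 0, 100]])

```text
t: 10.85
position: [0.657, -0.1686, 0.2387]
tool_rot: [3.131, 0.004, 1.571]
force: [-0.6, -0.7, 0.1]
width: 0.0568
finger_force: 0.0
```

```bash
python3 - <<'E'
from h import *
d=grab(4);s=env.get_state();print(s["position"],s["width"])
a=cv2.resize(d["side"]["color"][90:390,160:460],(400,400));b=cv2.resize(d["scene"]["color"][110:410,120:420],(400,400))
cv2.imwrite("pics/c4.png",np.hstack([a,b])[:,:,::-1])
E
```

```text
[ 0.65537494 -0.1681137   0.23285737] 0.05694010140578394
```

View pics/c4.png

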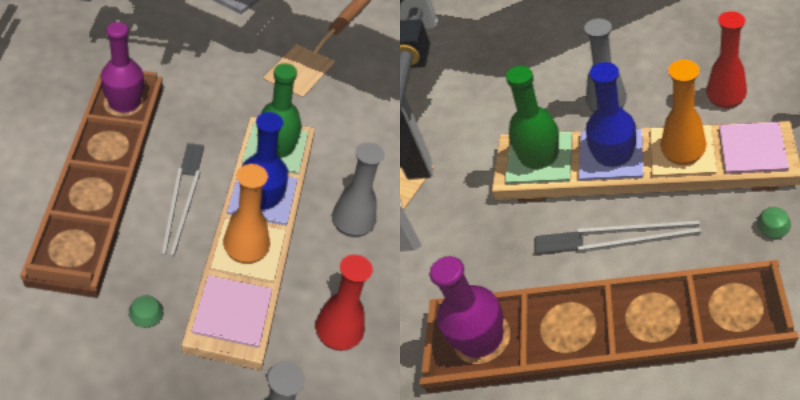

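The crop shows violet upright on the cork of the −y end bay (scene ≈(178,350)), with the other three untouched. Amber next.

Call:
servo_tool(plan=[[10, -9, 0, 0, 0, 0, 100], [20, -18, 0, 0, 0, 0, 100], [30, -28, 0, 0, 0, 0, 100], [30, -28, 0, 0, 0, 0, 100], [30, -28, 0, 0, 0, 0, 100], [30, -28, 0, 0, 0, 0, 100], [30, -28, 0, 0, 0, 0, 100], [20, -18, 0, 0, 0, 0, 100], [12.5, -12, 0, 0, 0, 0, 100], [0, 0, 20, 0, 0, 0, 100], [0, 0, 20, 0, 0, 0, 100], [0, 0, 0, 0, 0, 0, 100]])

```text
t: 12.15
position: [0.4558, 0.0444, 0.1874]
tool_rot: [-3.134, 0.0, 1.571]
force: [-0.2, 0.0, -0.6]
width: 0.0569
finger_force: 0.0
```

Call:
servo_tool(plan=[[0, 0, 0, 0, 0, 0, 100], [0, 0, 0, 0, 0, 0, 100]])

```text
t: 12.35
position: [0.4586, 0.0442, 0.1922]
tool_rot: [3.141, 0.0, 1.57]
force: [-0.2, 0.3, -0.5]
width: 0.0568
finger_force: 0.0
```

Aligned. Descend 69 mm, grip and lift a little.

Call:
servo_tool(plan=[[0, 0, 14, 0, 0, 0, 100], [0, 0, 20, 0, 0, 0, 100], [0, 0, 20, 0, 0, 0, 100], [0, 0, 10, 0, 0, 0, 100], [0, 0, 5, 0, 0, 0, 100], [0, 0, 0, 0, 0, 0, 100], [0, 0, 0, 0, 0, 0, 170], [0, 0, 0, 0, 0, 0, 220], [0, 0, 0, 0, 0, 0, 220], [0, 0, 0, 0, 0, 0, 220], [0, 0, 0, 0, 0, 0, 220], [0, 0, 0, 0, 0, 0, 220]])

```text
t: 13.55
position: [0.4585, 0.0445, 0.1231]
tool_rot: [3.14, 0.0, 1.571]
force: [0.4, -0.2, 2.9]
width: 0.0289
finger_force: 20.0
```

Call:
servo_tool(plan=[[0, 0, -8, 0, 0, 0, 220], [0, 0, -12, 0, 0, 0, 220], [0, 0, 0, 0, 0, 0, 220], [0, 0, 0, 0, 0, 0, 220]])

```text
t: 13.95
position: [0.4582, 0.0445, 0.1429]
tool_rot: [3.141, 0.0, 1.571]
force: [-0.4, -0.7, -2.6]
width: 0.0286
finger_force: 20.0
```

```bash
python3 - <<'E'
from h import *
d=grab(5);s=env.get_state();print(s["position"],s["width"],s["force"],s["wrist_torque"])
for h in(.101-.0095,.123):print(proj(d["side"],[.4583,.0445,.1429-.022]),proj(d["scene"],[.4583,.0445,.1429-.022]))
a=cv2.resize(d["side"]["color"][170:290,290:410],(400,400),interpolation=2);b=cv2.resize(d["scene"]["color"][130:250,270:390],(400,400),interpolation=2)
cv2.imwrite("pics/c5.png",np.hstack([a,b])[:,:,::-1])
E
```

```text
[0.45774041 0.04448733 0.14216568] 0.029064188243333126 [-0.62631055 -0.81950343 -1.77371764] [-0.048762   -0.02403106 -0.02211383]
[347.29145216 236.20446772] [332.25839306 177.97190922]
[347.29145216 236.20446772] [332.25839306 177.97190922]
```

View pics/c5.png

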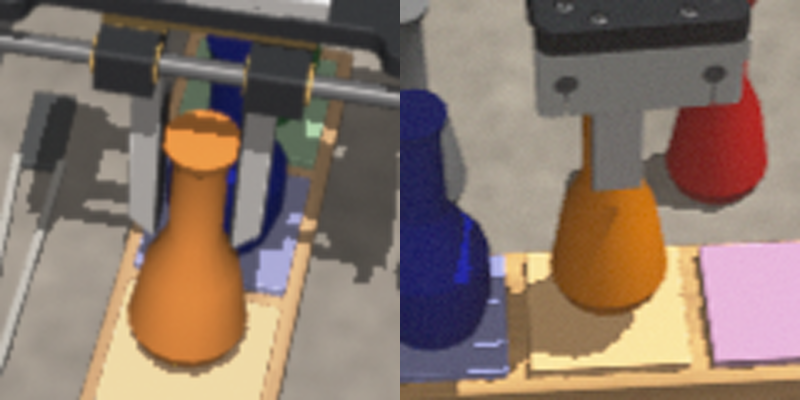

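The side crop shows amber lifted upright, but a 28.6 mm opening is wider than the 22 mm neck, so the tips may be on the cone's flank. I'll set it back on its tile and regrip 7 mm higher.

Call:
servo_tool(plan=[[0, 0, 10, 0, 0, 0, 220], [0, 0, 7, 0, 0, 0, 220], [0, 0, 2.5, 0, 0, 0, 220], [0, 0, 0, 0, 0, 0, 220], [0, 0, 0.5, 0, 0, 0, 220], [0, 0, 0, 0, 0, 0, 220], [0, 0, 0, 0, 0, 0, 165], [0, 0, 0, 0, 0, 0, 130], [0, 0, 0, 0, 0, 0, 110], [0, 0, -4, 0, 0, 0, 110], [0, 0, -3, 0, 0, 0, 110], [0, 0, 0, 0, 0, 0, 110]])

```text
t: 15.25
position: [0.4585, 0.0445, 0.1304]
tool_rot: [3.14, 0.0, 1.571]
force: [0.3, 0.5, 0.1]
width: 0.0532
finger_force: 0.0
```

Call:
servo_tool(plan=[[0, 0, 0, 0, 0, 0, 170], [0, 0, 0, 0, 0, 0, 220], [0, 0, 0, 0, 0, 0, 220], [0, 0, 0, 0, 0, 0, 220], [0, 0, 0, 0, 0, 0, 220]])

```text
t: 15.75
position: [0.458, 0.0445, 0.1294]
tool_rot: [3.142, -0.0, 1.571]
force: [-0.5, 0.9, -0.8]
width: 0.0288
finger_force: 20.0
```

Call:
servo_tool(plan=[[0, 0, 0, 0, 0, 0, 165], [0, 0, 0, 0, 0, 0, 130], [0, 0, 0, 0, 0, 0, 110], [0, 0, 6, 0, 0, 0, 110], [0, 0, 6, 0, 0, 0, 110], [0, 0, 0, 0, 0, 0, 110], [0, 0, 0, 0, 0, 0, 110], [0, 0, 0, 0, 0, 0, 170], [0, 0, 0, 0, 0, 0, 220], [0, 0, 0, 0, 0, 0, 220], [0, 0, 0, 0, 0, 0, 220], [0, 0, 0, 0, 0, 0, 220]])

```text
t: 16.95
position: [0.4583, 0.0445, 0.1177]
tool_rot: [3.141, 0.0, 1.571]
force: [0.9, -0.0, 0.1]
width: 0.0289
finger_force: 20.0
```

The width is 28.9 mm at three heights, so the fingers bear on the lip all the way. The hold is sound, as it was for violet. Carry amber.

Call:
servo_tool(plan=[[0, 0, -7, 0, 0, 0, 220], [0, 0, -15, 0, 0, 0, 220], [0, 0, -20, 0, 0, 0, 220], [0, 0, -20, 0, 0, 0, 220], [0, 0, -20, 0, 0, 0, 220], [0, 0, -20, 0, 0, 0, 220], [0, 4, -18, 0, 0, 0, 220], [-4, 8, -12, 0, 0, 0, 220], [-9, 14, 0, 0, 0, 0, 220], [-15, 22, 0, 0, 0, 0, 220], [-15, 22, 0, 0, 0, 0, 220], [-15, 22, 0, 0, 0, 0, 220]])

```text
t: 18.15
position: [0.5508, -0.0146, 0.248]
tool_rot: [-3.139, -0.0, 1.571]
force: [-0.4, -0.2, -2.1]
width: 0.0293
finger_force: 20.0
```

Call:
servo_tool(plan=[[-15, 22, 0, 0, 0, 0, 220], [-15, 22, 0, 0, 0, 0, 220], [-15, 22, 0, 0, 0, 0, 220], [-14, 18, 0, 0, 0, 0, 220], [-10, 12, 0, 0, 0, 0, 220], [-5, 7.5, 0, 0, 0, 0, 220], [0, 0, 0, 0, 0, 0, 220], [0, 0, 0, 0, 0, 0, 220], [0, 0, 0, 0, 0, 0, 220], [0, 0, 0, 0, 0, 0, 220]])

```text
t: 19.15
position: [0.6531, -0.0869, 0.25]
tool_rot: [3.141, 0.0, 1.572]
force: [-0.5, -0.1, -2.5]
width: 0.0293
finger_force: 20.0
```

Call:
servo_tool(plan=[[-0.5, 0.5, 10, 0, 0, 0, 220], [0, 0, 20, 0, 0, 0, 220], [0, 0, 25, 0, 0, 0, 220], [0, 0, 25, 0, 0, 0, 220], [0, 0, 20, 0, 0, 0, 220], [0, 0, 15, 0, 0, 0, 220], [0, 0, 12, 0, 0, 0, 220], [0, 0, 8, 0, 0, 0, 220], [0, 0, 4, 0, 0, 0, 220], [0, 0, 0, 0, 0, 0, 220], [0, 0, 0, 0, 0, 0, 220], [0, 0, 0, 0, 0, 0, 220]])

```text
t: 20.35
position: [0.6547, -0.0881, 0.1117]
tool_rot: [3.139, 0.0, 1.571]
force: [-0.8, 0.3, -3.0]
width: 0.0288
finger_force: 20.0
```

Call:
servo_tool(plan=[[0, 0, 3, 0, 0, 0, 220], [0, 0, 2, 0, 0, 0, 220], [0, 0, 1, 0, 0, 0, 220], [0, 0, 0, 0, 0, 0, 220], [0, 0, 0, 0, 0, 0, 220]])

```text
t: 20.85
position: [0.654, -0.088, 0.1044]
tool_rot: [-3.142, 0.0, 1.571]
force: [0.1, -0.4, -2.0]
width: 0.0289
finger_force: 20.0
```

Call:
servo_tool(plan=[[0, 0, 0.5, 0, 0, 0, 220], [0, 0, 0.5, 0, 0, 0, 220], [0, 0, 0, 0, 0, 0, 220], [0, 0, 0, 0, 0, 0, 220]])

```text
t: 21.25
position: [0.6542, -0.088, 0.1038]
tool_rot: [3.141, 0.0, 1.571]
force: [-0.2, 0.4, -1.3]
width: 0.029
finger_force: 20.0
```

Call:
servo_tool(plan=[[0, 0, 0.5, 0, 0, 0, 220], [0, 0, 0, 0, 0, 0, 220], [0, 0, 0, 0, 0, 0, 220]])

```text
t: 21.55
position: [0.6544, -0.088, 0.1038]
tool_rot: [3.14, 0.0, 1.571]
force: [-0.1, 0.7, 0.7]
width: 0.0287
finger_force: 20.0
```

Contact felt. Release and rise.

Call:
servo_tool(plan=[[0, 0, 0, 0, 0, 0, 170], [0, 0, 0, 0, 0, 0, 145], [0, 0, 0, 0, 0, 0, 100], [0, 0, 0, 0, 0, 0, 100], [0, 0, -8, 0, 0, 0, 100], [0, 0, -15, 0, 0, 0, 100], [0, 0, -25, 0, 0, 0, 100], [0, 0, -25, 0, 0, 0, 100], [0, 0, -25, 0, 0, 0, 100], [0, 0, -20, 0, 0, 0, 100], [0, 0, -12, 0, 0, 0, 100], [0, 0, 0, 0, 0, 0, 100]])

```text
t: 22.75
position: [0.6551, -0.0882, 0.2368]
tool_rot: [3.136, 0.001, 1.571]
force: [-0.3, 0.1, 0.3]
width: 0.0569
finger_force: 0.0
```

Call:
servo_tool(plan=[[2, -8, 0, 0, 0, 0, 100], [6, -20, 0, 0, 0, 0, 100], [8, -28, 0, 0, 0, 0, 100], [8, -28, 0, 0, 0, 0, 100], [8, -28, 0, 0, 0, 0, 100], [8, -28, 0, 0, 0, 0, 100], [8, -28, 0, 0, 0, 0, 100], [4, -20, 0, 0, 0, 0, 100], [2.5, -12.5, 0, 0, 0, 0, 100], [0, 0, 0, 0, 0, 0, 100], [0, 0, 0, 0, 0, 0, 100], [0, 0, 0, 0, 0, 0, 100]])

```text
t: 23.95
position: [0.4541, -0.0337, 0.2326]
tool_rot: [-3.141, -0.0, 1.571]
force: [0.2, -0.0, -0.3]
width: 0.0566
finger_force: 0.0
```

```bash
python3 - <<'E'
from h import *
s=env.get_state();print(s["position"],s["width"])
E
```

```text
[ 0.45407899 -0.03370565  0.23255099] 0.056624148796287244
```

Call:
servo_tool(plan=[[0, 0, 12, 0, 0, 0, 100], [0, 0, 20, 0, 0, 0, 100], [0, 0, 22, 0, 0, 0, 100], [0, 0, 20, 0, 0, 0, 100], [0, 0, 18, 0, 0, 0, 100], [0, 0, 12, 0, 0, 0, 100], [0, 0, 5.5, 0, 0, 0, 100], [0, 0, 0, 0, 0, 0, 100], [0, 0, 0, 0, 0, 0, 170], [0, 0, 0, 0, 0, 0, 220], [0, 0, 0, 0, 0, 0, 220], [0, 0, 0, 0, 0, 0, 220]])

```text
t: 25.15
position: [0.4539, -0.0336, 0.1241]
tool_rot: [3.14, 0.0, 1.571]
force: [-0.2, -0.1, -1.2]
width: 0.0284
finger_force: 0.6
```

Call:
servo_tool(plan=[[0, 0, 0, 0, 0, 0, 220], [0, 0, 0, 0, 0, 0, 220], [0, 0, -8, 0, 0, 0, 220], [0, 0, -12, 0, 0, 0, 220], [0, 0, 0, 0, 0, 0, 220], [0, 0, 0, 0, 0, 0, 220]])

```text
t: 25.75
position: [0.4538, -0.0336, 0.144]
tool_rot: [3.14, 0.0, 1.571]
force: [0.5, 0.0, -2.1]
width: 0.027
finger_force: 20.0
```

Call:
servo_tool(plan=[[0, 0, -10, 0, 0, 0, 220], [0, 0, -20, 0, 0, 0, 220], [0, 0, -22, 0, 0, 0, 220], [0, 0, -22, 0, 0, 0, 220], [0, 4, -20, 0, 0, 0, 220], [0, 8, -12, 0, 0, 0, 220], [2, 14, 0, 0, 0, 0, 220], [4, 22, 0, 0, 0, 0, 220], [4, 26, 0, 0, 0, 0, 220], [4, 26, 0, 0, 0, 0, 220], [4, 26, 0, 0, 0, 0, 220], [4, 26, 0, 0, 0, 0, 220]])

```text
t: 26.95
position: [0.6064, -0.0113, 0.2495]
tool_rot: [-3.141, -0.0, 1.571]
force: [-0.6, -0.0, -1.9]
width: 0.0272
finger_force: 20.0
```

Call:
servo_tool(plan=[[2, 20, 0, 0, 0, 0, 220], [1, 14, 0, 0, 0, 0, 220], [1, 8, 0, 0, 0, 0, 220], [0, 4, 0, 0, 0, 0, 220], [0, 0, 0, 0, 0, 0, 220], [0, 0, 0, 0, 0, 0, 220], [0, 0, 0, 0, 0, 0, 220], [0, 0, 0, 0, 0, 0, 220]])

```text
t: 27.75
position: [0.6511, -0.0076, 0.2499]
tool_rot: [3.141, 0.0, 1.571]
force: [0.3, -0.3, -1.8]
width: 0.0271
finger_force: 20.0
```

Call:
servo_tool(plan=[[0, 0, 10, 0, 0, 0, 220], [0, 0, 20, 0, 0, 0, 220], [0, 0, 25, 0, 0, 0, 220], [0, 0, 25, 0, 0, 0, 220], [0, 0, 20, 0, 0, 0, 220], [0, 0, 15, 0, 0, 0, 220], [0, 0, 10, 0, 0, 0, 220], [0, 0, 6, 0, 0, 0, 220], [0, 0, 3, 0, 0, 0, 220], [0, 0, 0, 0, 0, 0, 220], [0, 0, 0, 0, 0, 0, 220], [0, 0, 0, 0, 0, 0, 220]])

```text
t: 28.95
position: [0.6521, -0.0076, 0.1166]
tool_rot: [3.14, 0.0, 1.571]
force: [-0.3, -0.2, -2.5]
width: 0.0268
finger_force: 20.0
```

Call:
servo_tool(plan=[[0, 0, 3, 0, 0, 0, 220], [0, 0, 1.5, 0, 0, 0, 220], [0, 0, 1, 0, 0, 0, 220], [0, 0, 0, 0, 0, 0, 220], [0, 0, 0, 0, 0, 0, 220]])

```text
t: 29.45
position: [0.6516, -0.0075, 0.1103]
tool_rot: [3.141, 0.0, 1.571]
force: [-0.1, 0.4, -0.5]
width: 0.0269
finger_force: 20.0
```

Call:
servo_tool(plan=[[0, 0, 0.5, 0, 0, 0, 220], [0, 0, 0, 0, 0, 0, 220], [0, 0, 0, 0, 0, 0, 220]])

```text
t: 29.75
position: [0.6518, -0.0075, 0.1102]
tool_rot: [3.141, 0.0, 1.571]
force: [-1.4, 0.3, 2.2]
width: 0.0272
finger_force: 20.0
```

Contact. Release, rise, go to green.

Call:
servo_tool(plan=[[0, 0, 0, 0, 0, 0, 172], [0, 0, 0, 0, 0, 0, 150], [0, 0, 0, 0, 0, 0, 100], [0, 0, 0, 0, 0, 0, 100], [0, 0, -8, 0, 0, 0, 100], [0, 0, -15, 0, 0, 0, 100], [0, 0, -25, 0, 0, 0, 100], [0, 0, -25, 0, 0, 0, 100], [0, 0, -25, 0, 0, 0, 100], [0, 0, -18, 0, 0, 0, 100], [0, 0, -10, 0, 0, 0, 100], [0, 0, 0, 0, 0, 0, 100]])

```text
t: 30.95
position: [0.6525, -0.0076, 0.2388]
tool_rot: [3.136, 0.001, 1.571]
force: [-0.3, -0.5, -0.0]
width: 0.0567
finger_force: 0.0
```

Call:
servo_tool(plan=[[-4, -8, 0, 0, 0, 0, 100], [-10, -20, 0, 0, 0, 0, 100], [-15, -28, 0, 0, 0, 0, 100], [-16, -29, 0, 0, 0, 0, 100], [-16, -29, 0, 0, 0, 0, 100], [-16, -29, 0, 0, 0, 0, 100], [-15, -28, 0, 0, 0, 0, 100], [-10, -20, 0, 0, 0, 0, 100], [-6, -12, 0, 0, 0, 0, 100], [0, 0, 0, 0, 0, 0, 100], [0, 0, 0, 0, 0, 0, 100], [0, 0, 0, 0, 0, 0, 100]])

```text
t: 32.15
position: [0.4491, -0.1151, 0.2351]
tool_rot: [-3.141, -0.0, 1.572]
force: [-0.7, -0.4, -1.0]
width: 0.0571
finger_force: 0.0
```

```bash
python3 - <<'E'
from h import *
s=env.get_state();print(s["position"],s["width"])
d=grab(6);pickle.dump(d,open("d6.pkl","wb"))
a=cv2.resize(d["side"]["color"][90:390,160:460],(400,400));b=cv2.resize(d["scene"]["color"][110:410,120:420],(400,400))
cv2.imwrite("pics/c6.png",np.hstack([a,b])[:,:,::-1])
E
```

```text
[ 0.44909296 -0.11513337  0.23509325] 0.05709192439167488
```

View pics/c6.png

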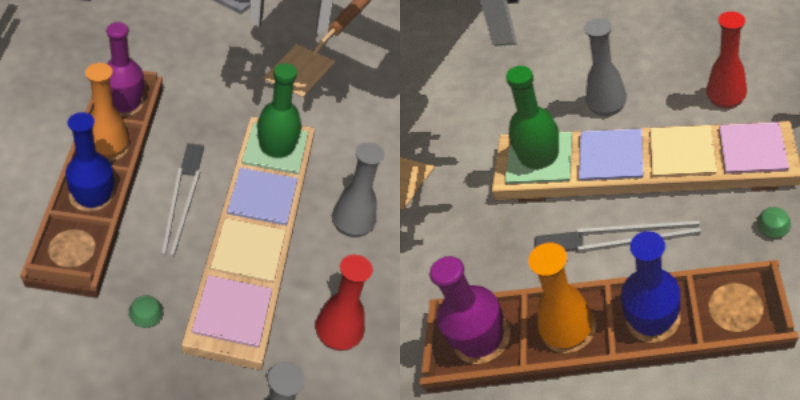

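The crop shows violet, amber and blue standing on their corks. Only the +y bay (scene ≈(372,340)) is free, and green is still on its tile. The TCP is over the green lip (0.449, −0.115), so I'll descend 112 mm.

Call:
servo_tool(plan=[[0, 0, 12, 0, 0, 0, 100], [0, 0, 20, 0, 0, 0, 100], [0, 0, 22, 0, 0, 0, 100], [0, 0, 20, 0, 0, 0, 100], [0, 0, 18, 0, 0, 0, 100], [0, 0, 13, 0, 0, 0, 100], [0, 0, 6, 0, 0, 0, 100], [0, 0, 0, 0, 0, 0, 100], [0, 0, 0, 0, 0, 0, 170], [0, 0, 0, 0, 0, 0, 220], [0, 0, 0, 0, 0, 0, 220], [0, 0, 0, 0, 0, 0, 220]])

```text
t: 33.45
position: [0.4489, -0.1156, 0.1251]
tool_rot: [3.14, 0.0, 1.571]
force: [-0.7, 0.4, -0.2]
width: 0.0283
finger_force: 0.1
```

Call:
servo_tool(plan=[[0, 0, 0, 0, 0, 0, 220], [0, 0, 0, 0, 0, 0, 220], [0, 0, -8, 0, 0, 0, 220], [0, 0, -12, 0, 0, 0, 220], [0, 0, 0, 0, 0, 0, 220], [0, 0, 0, 0, 0, 0, 220]])

```text
t: 34.05
position: [0.4489, -0.1156, 0.1451]
tool_rot: [3.14, 0.0, 1.571]
force: [0.6, -0.1, -2.8]
width: 0.0245
finger_force: 20.0
```

Call:
servo_tool(plan=[[0, 0, -10, 0, 0, 0, 220], [0, 0, -20, 0, 0, 0, 220], [0, 0, -22, 0, 0, 0, 220], [0, 0, -22, 0, 0, 0, 220], [0, 4, -20, 0, 0, 0, 220], [4, 8, -12, 0, 0, 0, 220], [12, 14, 0, 0, 0, 0, 220], [20, 20, 0, 0, 0, 0, 220], [24, 24, 0, 0, 0, 0, 220], [24, 24, 0, 0, 0, 0, 220], [24, 24, 0, 0, 0, 0, 220], [24, 24, 0, 0, 0, 0, 220]])

```text
t: 35.25
position: [0.5913, 0.0176, 0.2507]
tool_rot: [-3.141, 0.0, 1.571]
force: [-0.2, -0.5, -0.7]
width: 0.025
finger_force: 20.0
```

Call:
servo_tool(plan=[[24, 24, 0, 0, 0, 0, 220], [16, 18, 0, 0, 0, 0, 220], [10, 11, 0, 0, 0, 0, 220], [6, 6, 0, 0, 0, 0, 220], [0, 0, 0, 0, 0, 0, 220], [0, 0, 0, 0, 0, 0, 220], [0, 0, 0, 0, 0, 0, 220], [0, 0, 0, 0, 0, 0, 220]])

```text
t: 36.05
position: [0.6491, 0.0718, 0.251]
tool_rot: [3.141, 0.0, 1.57]
force: [-0.5, -0.5, -2.2]
width: 0.0247
finger_force: 20.0
```

Call:
servo_tool(plan=[[0.5, 0, 10, 0, 0, 0, 220], [0, 0, 20, 0, 0, 0, 220], [0, 0, 25, 0, 0, 0, 220], [0, 0, 25, 0, 0, 0, 220], [0, 0, 20, 0, 0, 0, 220], [0, 0, 15, 0, 0, 0, 220], [0, 0, 10, 0, 0, 0, 220], [0, 0, 6, 0, 0, 0, 220], [0, 0, 3, 0, 0, 0, 220], [0, 0, 0, 0, 0, 0, 220], [0, 0, 0, 0, 0, 0, 220], [0, 0, 0, 0, 0, 0, 220]])

```text
t: 37.25
position: [0.6501, 0.073, 0.1176]
tool_rot: [3.14, -0.0, 1.571]
force: [0.6, 0.4, -2.1]
width: 0.0249
finger_force: 20.0
```

Call:
servo_tool(plan=[[0, 0, 3, 0, 0, 0, 220], [0, 0, 2, 0, 0, 0, 220], [0, 0, 0.5, 0, 0, 0, 220], [0, 0, 0, 0, 0, 0, 220], [0, 0, 0, 0, 0, 0, 220]])

```text
t: 37.75
position: [0.6496, 0.073, 0.1111]
tool_rot: [3.141, -0.0, 1.571]
force: [-0.5, 0.2, -0.6]
width: 0.0248
finger_force: 20.0
```

Call:
servo_tool(plan=[[0, 0, 0.5, 0, 0, 0, 220], [0, 0, 0.5, 0, 0, 0, 220], [0, 0, 0, 0, 0, 0, 220], [0, 0, 0, 0, 0, 0, 220]])

```text
t: 38.15
position: [0.6499, 0.073, 0.1111]
tool_rot: [3.14, -0.0, 1.571]
force: [-0.6, 0.2, 4.6]
width: 0.0251
finger_force: 20.0
```

Contact (4.6 N). Ease back a little, release, rise and back off for the final check.

Call:
servo_tool(plan=[[0, 0, -0.5, 0, 0, 0, 220], [0, 0, 0, 0, 0, 0, 175], [0, 0, 0, 0, 0, 0, 150], [0, 0, 0, 0, 0, 0, 100], [0, 0, 0, 0, 0, 0, 100], [0, 0, -8, 0, 0, 0, 100], [0, 0, -15, 0, 0, 0, 100], [0, 0, -25, 0, 0, 0, 100], [0, 0, -25, 0, 0, 0, 100], [0, 0, -25, 0, 0, 0, 100], [0, 0, -20, 0, 0, 0, 100], [0, 0, -15, 0, 0, 0, 100]])

```text
t: 39.35
position: [0.6502, 0.073, 0.2474]
tool_rot: [3.137, -0.0, 1.571]
force: [-0.7, 0.4, 0.8]
width: 0.057
finger_force: 0.0
```

Call:
servo_tool(plan=[[0, -15, -5, 0, 0, 0, 100], [0, -25, -5, 0, 0, 0, 100], [0, -30, -5, 0, 0, 0, 100], [0, -30, -5, 0, 0, 0, 100], [0, -30, 0, 0, 0, 0, 100], [0, -30, 0, 0, 0, 0, 100], [0, -20, 0, 0, 0, 0, 100], [0, -10, 0, 0, 0, 0, 100], [0, 0, 0, 0, 0, 0, 100], [0, 0, 0, 0, 0, 0, 100]])

```text
t: 40.35
position: [0.4601, 0.073, 0.2638]
tool_rot: [3.14, 0.0, 1.571]
force: [0.8, 0.2, 0.2]
width: 0.057
finger_force: 0.0
```

```bash
python3 - <<'E'
from h import *
d=grab(7)
W={"violet":[(140,270,215,385),(220,100,280,180)],"amber":[(212,285,275,385),(212,130,275,215)],"blue":[(275,275,340,375),(205,165,260,255)],"green":[(340,265,400,370),(190,195,245,300)]}
for k in W:
    try:
        p,e=tri([lip(d[n],k,w)[0] for n,w in zip(("scene","side"),W[k])]);print(k,p.round(4),round(e,4))
    except Exception as x: print(k,x)
a=cv2.resize(d["side"]["color"][90:390,160:460],(400,400));b=cv2.resize(d["scene"]["color"][110:410,120:420],(400,400))
cv2.imwrite("pics/c7.png",np.hstack([a,b])[:,:,::-1])
E
```

```text
violet [ 0.6549 -0.1658  0.1336] 0.0
amber [ 0.6536 -0.088   0.1361] 0.0001
blue [ 0.6502 -0.0076  0.1328] 0.0004
green [0.6474 0.0714 0.1311] 0.0011
```

View pics/c7.png

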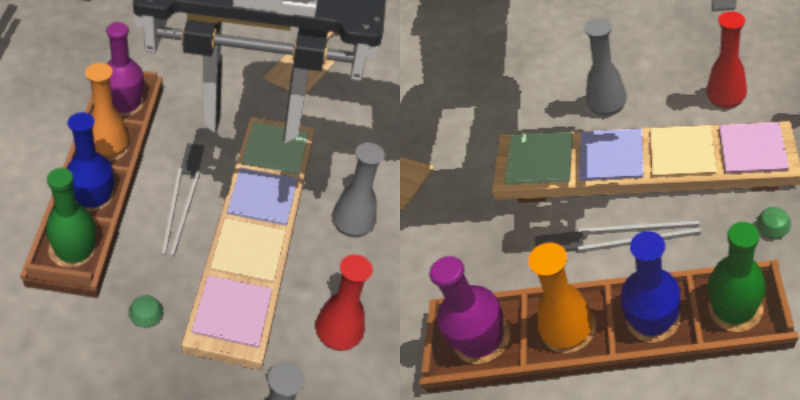

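All four stand upright in their bays, with lips within about 3 mm of the cork centres and tops near z 0.135. The order is reversed and nothing else has moved.

```bash
python3 -c "
from rig import env
print(env.close_job())"
```

```text
the job is handed in; nothing more can be done
None
```

The job is handed in at about 40 s of robot time: from the robot's right to its left the tray holds violet, amber, blue and green, the reverse of the rack order, all upright within about 3 mm of their bay centres.

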